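# Find the master spline of a toothed coupling wheel on a torque sensor and set its pickup

## Task

The toothed coupling wheel is sitting loose on the end of the torque sensor's splined shaft, not engaged: turn it until its wide slot finds the wide master spline (the two red marks line up) and it slides down fully home, flat on the shaft's shoulder. Also swing the speed pickup arm in to its stop, so that the pickup faces the wheel's teeth, and leave the load cell, the brass weight and the screwdriver where they lie.

Things in the scene. Friction and masses are not known exactly. Their poses are not given: they have to be found in the camera images.
- stand: Torque sensor upright in a calibration stand fixed to the table; place and heading vary. Origin: on the vertical shaft axis at table height; x points to the middle of the wide master spline. Base plate 200 x 210 x 12 mm (x -95..105, y -117..93), grey sensor body 92 across up to z 62, blue box on its +y side up to z 57. All z given below are above the table.
- shoulder (a point): Centre of the top of the steel shoulder (58 mm across, z 72), the wheel's home. From z 72 to 96 the shaft carries five splines 46 mm across their tips: master 14 mm wide at 0 deg (stand's x), narrow ones 6 mm wide at 100, 140, 210, 270 deg counter-clockwise from above: the wheel goes on one way only.
- shaft_end (a point): Centre of the shaft's top end (z 114), a plain round core 36 mm across above the splines (z 96 to 114), which centres the wheel while it is turned. A red mark on the end face runs from the centre towards the master spline.
- wheel: Loose toothed coupling wheel, aluminium, about 0.4 kg, 110 mm over its teeth, disc 14 thick. Origin: centre of underside; z up; x through the wide slot. 38 mm bore with slots 1.2 mm wider per side than the splines (3 deg play either way). Starts level on the spline ends (underside z 96), 25 to 180 deg from engaging either way. Lined up it drops by its own weight to the shoulder (underside z 72).
- wheel_mark (a point): Middle of the red mark on the wheel's top face, 37 mm from its axis on the wide slot's side (wheel's x), height 14 mm above the wheel's underside. The wheel is lined up when this mark lies on the same side as the red mark on the shaft's end.
- wheel_jaw (a point): Top of one of three upright jaws on the wheel, 40 mm from its axis, at 60 deg from the wheel's x; the others at 180 and 300. Jaws: 24 mm high (14 to 38 above the underside), 30 to 50 mm from the axis, 36 deg wide. In the 84 deg gaps (centred 0, 120, 240) a shut gripper can be lowered to push a jaw round; a few N turn the wheel. Once down, the jaw tops are at z 110.
- pickup (a joint): Swing angle of the speed pickup arm (rad). 0: in against its stop, sensor tip 2.5 mm from the teeth of the wheel. Grows as it swings out, counter-clockwise from above, to 1.2; starts 0.6 to 1.05 out. Stays where left; about 2 N at the knob moves it. It clears the wheel whether the wheel is up or down.
- pickup_pivot (a point): Top of the arm's vertical pivot (z 90), at x 70, y -85 mm of the stand. The arm's frame has its origin here and is the stand's frame turned by the joint angle.
- pickup_knob (a point): Top centre of the black knob (18 mm across, z 98 to 128) near the arm's free end, at x -70, y -12 mm in the arm's frame. To swing the arm in, push the knob from its outer side (arm's -y) towards the arm's +y, round the pivot. Beneath it the arm and sensor reach up to z 90 (the sensor's plug 22 mm beyond the knob's outer edge, up to z 86).
- load_cell: Bystander: aluminium bar load cell 130 x 30 x 32 mm, lying along its x; origin at the centre of its underside.
- weight: Bystander: brass knob weight 38 mm across, 66 mm high, upright; origin at the centre of its underside.
- driver: Bystander: screwdriver 190 mm long lying along its x.

How it is judged:
By the outcome, as a careful person would: the job done as asked, in the order asked, and still so for the second after the job is handed in, with the robot touching nothing.
It also fails if it takes over 58 s, if anything falls off the work surface, if the arm or the gripper's body presses on something with over 40 N, if the wrist force passes 120 N, or if a joint passes its speed limit or range.

## Robot

A 6-joint arm with a two-finger parallel gripper is mounted at the origin on the work surface. World frame = base frame: x ahead of the robot, y to its left, z up, the work surface at z = 0. Lengths are in m, angles in rad, forces in N, time in s.
With the tool pointing down it reaches from about 0.325 to 0.85 m from the base axis. Payload 15.5 kg.
Tool frame: the origin (TCP) lies midway between the tips of the shut fingers; the grasp point (between the pads) lies 19 mm behind it; z points along the fingers, y is the line along which they close (so a half turn about z gives the same grasp; the last joint's range is limited). The gripper opens to 91 mm and grips with 3 to 60 N. Pads are 32 mm wide; open, the fingers measure 118 mm over their backs; the gripper's body (76 mm by 178 mm) begins 60 mm behind the grasp point.
Start: joints at [-1.377, 0.494, 1.345, -0, 1.302, -0.096], TCP at [0.178, -0.599, 0.214] pointing down, gripper open.
Joint ranges: [-2.91, 2.91], [-0.82, 2.16], [0.22, 2.67], [-1.22, 4.37], [0.12, 2.79], [-3.08, 3.08]. Speed limits (rad/s): [1.89, 1.89, 2.57, 3.01, 3.01, 3.01].

## Interface

Orientations are given as a unit quaternion [x, y, z, w].
In Python, from rig import telemetry, snapshot, camera_params, workorder gives the robot as it stands.
- The arm moves only by the shell command python3 -m crank 'ROWS' [FORCE]. ROWS is JSON, a list of rows, each an object of numbers: "dx", "dy", "dz": the shift along the tool's x, y, z as a fraction of full scale; "wx", "wy", "wz": the turn, a rotation vector about the tool's x, y, z as a fraction of full scale; "jaw": the closure, from 0 (fully open) to 1 (shut). In form: [{"dx": .., "dy": .., "dz": .., "wx": .., "wy": .., "wz": .., "jaw": ..}, ...]. A call has 1 to 12 rows; each row is the pose to reach, as a shift and turn from the pose commanded when the call began, along the tool's axes at that moment, turning the shorter way round; what a row does not reach only later rows make up. Full scale, the value 1, is 300 mm for a shift and pi rad for a turn. A row lasts 1/12 s, in which the tool goes at most 41.7 mm and 7.16 degrees, less where a joint would pass 70% of its speed; a pose out of reach is approached as far as the arm can. A call with a number of a shift or a turn outside -1 to 1 is refused whole. A call with a gripper value outside its range is refused whole. The fingers move at their own pace and stop on an object; FORCE is the grip in N (left out, the last holds). Time passes only in rows, so rows that repeat a pose let the fingers close. It gives the time, the measured TCP pose, the force, the opening and the grip force at its end, in the units of the state.
- telemetry.state(): the state, without advancing time (a new reading comes with each control period).
- snapshot(name): name is "side" or "top" or "wrist"; returns (picture, depth): 384x512x3 uint8, red, green, blue; 384x512 float32, m along the optical axis (not along the pixel's ray), 0 where there is no reading.
- camera_params(name): a dict with "intrinsics" (3x3 intrinsics, pixels), "position" and "rotation" of the camera in the world. Camera axes: x right, y down, z forward; pixel columns grow to the right and rows downward; lengths in m; the calibration is good to about 2 mm. A picture is of the moment at which its call begins: read the wrist's pose just before it. camera_params takes no time and is no camera call; for the wrist camera it gives the pose at the moment of the call.
- workorder.finish_job(): hands the job in; it is judged then, once.
The state is a dict: "time_s": time; "qpos": joint angles; "joint_vel": joint speeds; "tau": joint torques, N m; "tcp_pos": TCP position; "ee_rot": TCP orientation; "force": force on the tool from outside, world axes, zero at the start; "torque": the same for the moment, N m; "width": finger opening in m; "gripper_force": force on a finger pad.
Only numpy, scipy, OpenCV 4.12 (cv2) and the standard library are available. Lean on these libraries where they do the work, as an engineer would, in place of code of your own. Each camera call takes 0.05 s, during which the arm holds its last target. There are 200 camera calls.

## Working session

There is one attempt and no reset: what is moved stays moved. The work goes in short steps, Python scripts to look and compute and a shell command to move; the robot and the scene stay as the last step left them, time stands still between calls to the robot, and variables do not carry over. Pictures are saved under pics/ and viewed, at most 10 in all, crops included, and the job is handed in when it is done.

```bash
mkdir -p pics; ls
python3 - <<'E'
from rig import telemetry, snapshot, camera_params
import numpy as np,cv2
print(telemetry.state())
ims=[]
for n in("top","side"):
    p,d=snapshot(n); np.savez(f"pics/{n}0.npz",p=p,d=d,**camera_params(n)); cv2.imwrite(f"pics/{n}0.png",p[...,::-1]); print(n,camera_params(n))
E
```

```text
pics
{'time_s': 0.0, 'qpos': array([-1.37743769e+00,  4.94173207e-01,  1.34612125e+00,  3.63707616e-06,
        1.30246569e+00, -9.55359266e-02]), 'joint_vel': array([-0.00063895, -0.00138566,  0.00184137, -0.00086126, -0.00095015,
       -0.0008221 ]), 'tau': array([ 4.49593117e-04, -8.78841448e+01, -3.81852007e+01,  7.06011825e-02,
        5.34400635e-02, -1.26497066e-04]), 'tcp_pos': array([ 0.17797068, -0.59874708,  0.2133478 ]), 'ee_rot': array([ 9.89585519e-01,  1.43944987e-01, -2.67892864e-05, -5.83132467e-04]), 'force': array([-0.04183282,  0.18363215,  0.30414838]), 'torque': array([-0.01437059,  0.01030369,  0.0162251 ]), 'gripper_force': 0.0, 'width': 0.09144829830068496}
top {'intrinsics': array([[365.49003593,   0.        , 253.16073658],
       [  0.        , 365.49003593, 197.05046127],
       [  0.        ,   0.        ,   1.        ]]), 'position': array([0.33462723, 0.00359182, 1.14732756]), 'rotation': array([-0.70394399,  0.70573164, -0.06225434,  0.05030019])}
side {'intrinsics': array([[396.39646588,   0.        , 268.50567301],
       [  0.        , 396.39646588, 191.41392228],
       [  0.        ,   0.        ,   1.        ]]), 'position': array([0.06986299, 0.5029386 , 0.9201294 ]), 'rotation': array([-0.31920764,  0.88589656, -0.31758145,  0.11151587])}
```

View pics/top0.png

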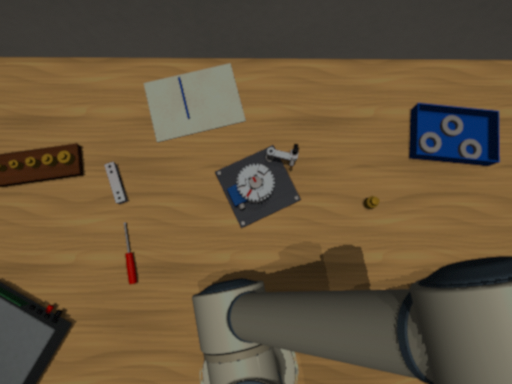

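View pics/side0.png

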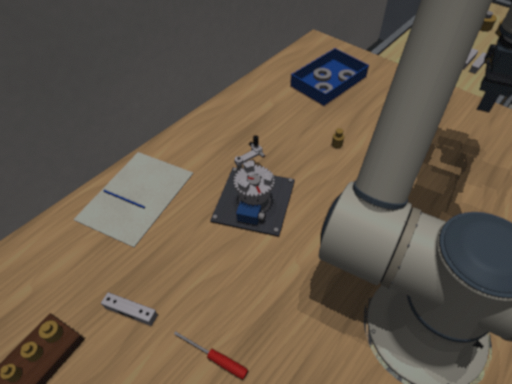

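The top view shows the stand at about (257,186) with the knob near (295,149), the weight at (371,202), the load cell at (116,183) and the screwdriver at (130,255). I'll measure in world coordinates and zoom in on the stand.

```bash
cat > h.py <<'E'
import numpy as np,cv2
from scipy.spatial.transform import Rotation as R
from rig import telemetry, snapshot, camera_params
def cloud(d,c):
    K=c["intrinsics"];v,u=np.mgrid[:d.shape[0],:d.shape[1]]
    q=np.stack([(u-K[0,2])/K[0,0]*d,(v-K[1,2])/K[1,1]*d,d],-1)
    return q@rot(c).T+c["position"]
def rot(c):
    r=np.asarray(c["rotation"]); return R.from_quat(r).as_matrix() if r.shape==(4,) else r
def atz(u,v,z,c):
    K=c["intrinsics"]; r=rot(c)@np.array([(u-K[0,2])/K[0,0],(v-K[1,2])/K[1,1],1]); p=c["position"]
    return p+r*(z-p[2])/r[2]
def red(p):
    p=p.astype(int); return (p[...,0]>110)&(p[...,1]<.5*p[...,0])&(p[...,2]<.5*p[...,0])
E
python3 - <<'E'
from h import *
for n in("top","side"):
    c=dict(np.load(f"pics/{n}0.npz")); W=cloud(c["d"],c); p=c["p"]
    near=(c["d"]>0)&(np.hypot(W[...,0]-.37,W[...,1])<.2)
    for lo,hi in((.103,.112),(.112,.118),(.118,.128),(.128,.14)):
        m=near&(W[...,2]>lo)&(W[...,2]<hi); print(n,lo,m.sum(),W[m].mean(0).round(4) if m.any() else '')
    k=red(p)&near; nn,l,s,ce=cv2.connectedComponentsWithStats(k.astype(np.uint8))
    for i in range(1,nn): print(' red',s[i,4],ce[i].round(1),W[l==i].mean(0).round(4))
    for (u,v) in ((257,186),(295,149),(371,202),(116,183),(130,255)) if n=="top" else ((254,180),(255,140),(338,137)): print(u,v,W[v,u].round(4))
c=dict(np.load("pics/top0.npz"));a=cv2.resize(c["p"][135:235,205:315],None,fx=5,fy=5,interpolation=2)
cv2.imwrite("pics/top_crop.png",a[...,::-1])
E
```

```text
top 0.103 493 [ 0.5317 -0.0218  0.1087]
top 0.112 121 [ 0.5388 -0.0204  0.1138]
top 0.118 16 [ 0.5198 -0.014   0.1238]
top 0.128 131 [ 0.5276 -0.0113  0.1326]
 red 6 [253.8 179. ] [ 0.5538 -0.0164  0.1125]
 red 9 [248.6 192.6] [ 0.5146 -0.0011  0.1092]
257 186 [ 0.5334 -0.0255  0.1114]
295 149 [ 0.6392 -0.1356  0.1275]
371 202 [ 0.4942 -0.3725  0.0571]
116 183 [0.5586 0.4086 0.0309]
130 255 [0.3384 0.3569 0.0237]
side 0.103 415 [ 0.5273 -0.0117  0.109 ]
side 0.112 161 [ 0.5385 -0.0148  0.1143]
side 0.118 47 [0.5272 0.0033 0.1225]
side 0.128 143 [ 0.5289 -0.0042  0.1333]
 red 5 [258.  189.2] [5.152e-01 3.000e-04 1.104e-01]
254 180 [ 0.541  -0.0134  0.1165]
255 140 [ 0.6369 -0.129   0.1213]
338 137 [ 0.4933 -0.3677  0.0485]
```

View pics/top_crop.png

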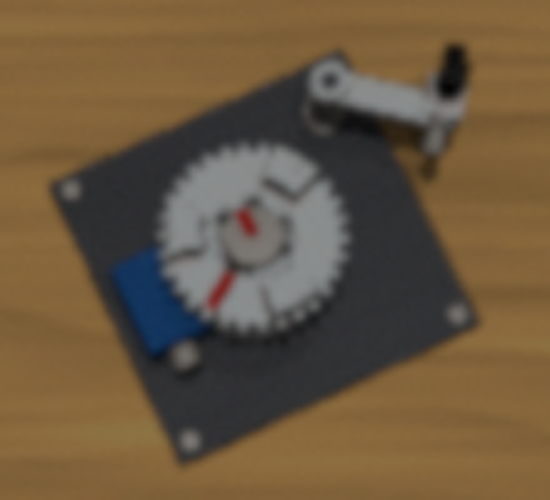

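The crop shows the wheel centred at (253,237), the shaft mark pointing up-left to (243,218) and the wheel mark down-left at (222,290). The pickup knob is at top right, (455,65). That puts the wheel about 125° counter-clockwise of engagement, so it should turn clockwise. I'll move over it for a closer look with the wrist camera.

```bash
cat >> h.py <<'E'
def goto(xyz,phi):  # phi: world angle (deg) of tool y, tool down; prints row numbers
    s=telemetry.state(); A=R.from_quat(s["ee_rot"]); a=np.deg2rad(phi)
    y=np.array([np.cos(a),np.sin(a),0]); z=np.array([0,0,-1.]); B=R.from_matrix(np.stack([np.cross(y,z),y,z],1))
    print("shift",(A.inv().apply(np.array(xyz)-s["tcp_pos"])/.3).round(4),"turn",((A.inv()*B).as_rotvec()/np.pi).round(4))
E
python3 - <<'E'
from h import *
c=camera_params("wrist"); s=telemetry.state(); A=R.from_quat(s["ee_rot"])
print(A.inv().apply(c["position"]-s["tcp_pos"]), A.as_matrix().T@rot(c), c["intrinsics"][0])
goto([.535,-.02,.30],0)
E
```

```text
[ 8.14572606e-02  1.67301929e-04 -1.69533862e-01] [[-2.74827170e-04 -9.57543420e-01 -2.88288957e-01]
 [ 9.99999364e-01  5.22129968e-05 -1.12672789e-03]
 [ 1.09394330e-03 -2.88289083e-01  9.57542797e-01]] [321.68565263   0.         257.34979171]
shift [ 1.6904 -1.5108 -0.2869] turn [-3.000e-04 -2.000e-04 -4.081e-01]
```

```bash
python3 -m crank '[{"dx":0.14,"dy":-0.12,"dz":-0.05,"wz":-0.04},{"dx":0.24,"dy":-0.21,"dz":-0.1,"wz":-0.08},{"dx":0.34,"dy":-0.3,"dz":-0.2,"wz":-0.12},{"dx":0.44,"dy":-0.39,"dz":-0.29,"wz":-0.16},{"dx":0.54,"dy":-0.48,"dz":-0.29,"wz":-0.2},{"dx":0.64,"dy":-0.57,"dz":-0.29,"wz":-0.22},{"dx":0.74,"dy":-0.66,"dz":-0.29,"wz":-0.24},{"dx":0.84,"dy":-0.75,"dz":-0.29,"wz":-0.24},{"dx":0.92,"dy":-0.82,"dz":-0.29,"wz":-0.24},{"dx":1,"dy":-0.9,"dz":-0.29,"wz":-0.24},{"dx":1,"dy":-0.9,"dz":-0.29,"wz":-0.24}]'
python3 - <<'E'
from h import *
goto([.535,-.02,.30],0)
E
```

```text
shift [ 1.6904 -1.5108 -0.2869] turn [-3.000e-04 -2.000e-04 -4.081e-01]invalid input
```

```bash
python3 -m crank '[{"dx":0.14,"dy":-0.12,"dz":-0.05,"wx":0,"wy":0,"wz":-0.04,"jaw":0},{"dx":0.34,"dy":-0.3,"dz":-0.2,"wx":0,"wy":0,"wz":-0.12,"jaw":0},{"dx":0.54,"dy":-0.48,"dz":-0.29,"wx":0,"wy":0,"wz":-0.2,"jaw":0},{"dx":0.74,"dy":-0.66,"dz":-0.29,"wx":0,"wy":0,"wz":-0.24,"jaw":0},{"dx":0.92,"dy":-0.82,"dz":-0.29,"wx":0,"wy":0,"wz":-0.24,"jaw":0},{"dx":1,"dy":-0.9,"dz":-0.29,"wx":0,"wy":0,"wz":-0.24,"jaw":0},{"dx":1,"dy":-0.9,"dz":-0.29,"wx":0,"wy":0,"wz":-0.24,"jaw":0},{"dx":1,"dy":-0.9,"dz":-0.29,"wx":0,"wy":0,"wz":-0.24,"jaw":0},{"dx":1,"dy":-0.9,"dz":-0.29,"wx":0,"wy":0,"wz":-0.24,"jaw":0},{"dx":1,"dy":-0.9,"dz":-0.29,"wx":0,"wy":0,"wz":-0.24,"jaw":0}]'
python3 - <<'E'
from h import *
goto([.535,-.02,.30],0)
E
```

```text
time_s: 0.93
tcp_pos: [0.3891, -0.2529, 0.3011]
ee_rot: [0.867, 0.498, 0.0, -0.0]
force: [1.0, -0.7, 0.3]
width: 0.0915
gripper_force: 0.0
shift [0.9154 0.0287 0.0038] turn [-0.     -0.     -0.1682]
```

```bash
python3 -m crank '[{"dx":0.9,"dy":0.03,"dz":0,"wx":0,"wy":0,"wz":-0.168,"jaw":0},{"dx":0.9,"dy":0.03,"dz":0,"wx":0,"wy":0,"wz":-0.168,"jaw":0},{"dx":0.9,"dy":0.03,"dz":0,"wx":0,"wy":0,"wz":-0.168,"jaw":0},{"dx":0.9,"dy":0.03,"dz":0,"wx":0,"wy":0,"wz":-0.168,"jaw":0},{"dx":0.9,"dy":0.03,"dz":0,"wx":0,"wy":0,"wz":-0.168,"jaw":0},{"dx":0.9,"dy":0.03,"dz":0,"wx":0,"wy":0,"wz":-0.168,"jaw":0},{"dx":0.9,"dy":0.03,"dz":0,"wx":0,"wy":0,"wz":-0.168,"jaw":0},{"dx":0.9,"dy":0.03,"dz":0,"wx":0,"wy":0,"wz":-0.168,"jaw":0},{"dx":0.9,"dy":0.03,"dz":0,"wx":0,"wy":0,"wz":-0.168,"jaw":0},{"dx":0.9,"dy":0.03,"dz":0,"wx":0,"wy":0,"wz":-0.168,"jaw":0}]'
python3 - <<'E'
from h import *
c=camera_params("wrist"); p,d=snapshot("wrist"); np.savez("pics/w1.npz",p=p,d=d,**c)
cv2.imwrite("pics/w1.png",p[...,::-1]); W=cloud(d,c)
k=red(p)&(d>0); nn,l,s,ce=cv2.connectedComponentsWithStats(k.astype(np.uint8))
for i in range(1,nn): 
    if s[i,4]>8: print('red',s[i],ce[i].round(1),W[l==i].mean(0).round(4))
near=(d>0)&(np.hypot(W[...,0]-.535,W[...,1]+.02)<.075)
for lo,hi in((.106,.1115),(.1125,.116),(.13,.137)):
    m=near&(W[...,2]>lo)&(W[...,2]<hi); nn,l,s,ce=cv2.connectedComponentsWithStats(m.astype(np.uint8))
    for i in range(1,nn):
        if s[i,4]>100:
            q=W[l==i]; (a,b),r=cv2.minEnclosingCircle(q[:,:2].astype(np.float32)); print(lo,s[i,4],np.median(q,0).round(4),'circ',round(a,4),round(b,4),round(r,4))
E
```

```text
time_s: 1.77
tcp_pos: [0.532, -0.0265, 0.3006]
ee_rot: [0.707, 0.707, -0.0, -0.0]
force: [0.3, -0.3, 1.6]
width: 0.0913
gripper_force: 0.0
0.106 4050 [ 0.5461 -0.0129  0.1088] circ 0.5464 -0.0196 0.0553
0.1125 507 [ 0.5467 -0.0188  0.1132] circ 0.5464 -0.0192 0.0176
0.13 489 [0.5467 0.021  0.1328] circ 0.547 0.0209 0.0157
0.13 434 [ 0.5119 -0.0383  0.1327] circ 0.5109 -0.039 0.0157
0.13 433 [ 0.5804 -0.0391  0.1326] circ 0.5816 -0.04 0.0159
```

View pics/w1.png

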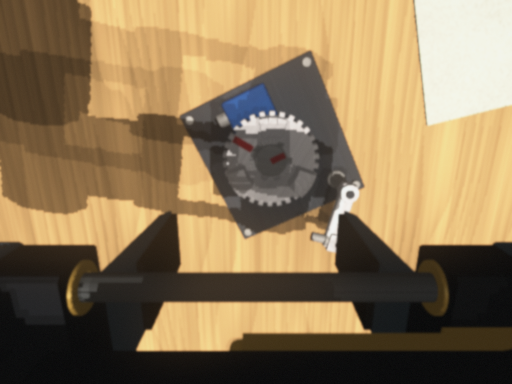

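The wrist view shows the wheel mark at (243,144), the shaft mark at (277,157) and the pickup arm from (349,194) to (330,240). Next I'll get the stand heading, the angles and the knob position.

Run:
```python
from h import *
C=np.array([.5464,-.0194])
c=dict(np.load("pics/w1.npz")); W=cloud(c["d"],c); p=c["p"].astype(int); d=c["d"]
k=(p[...,0]>1.6*p[...,1])&(p[...,0]>1.6*p[...,2])&(p[...,0]>40)&(np.hypot(*(W[...,:2]-C).transpose(2,0,1))<.05)&(d>0)
nn,l,s,ce=cv2.connectedComponentsWithStats(k.astype(np.uint8))
for i in range(1,nn):
    if s[i,4]>8: q=np.median(W[l==i],0); print('red',s[i,4],ce[i].round(1),q.round(4),'ang',np.degrees(np.arctan2(*(q[:2]-C)[::-1])).round(1))
m=(W[...,2]>.008)&(W[...,2]<.018)&(np.hypot(*(W[...,:2]-C).transpose(2,0,1))<.17)&(p.max(-1)<110)
nn,l,s,ce=cv2.connectedComponentsWithStats(m.astype(np.uint8)); i=1+s[1:,4].argmax()
r=cv2.minAreaRect(W[l==i][:,:2].astype(np.float32)); print(r)
for f in("w1","top0","side0"):
    c=dict(np.load(f"pics/{f}.npz")); W=cloud(c["d"],c)
    m=(W[...,2]>.105)&(W[...,2]<.14)&(np.hypot(W[...,0]-.637,W[...,1]+.13)<.045); q=W[m]
    print(f,len(q),q.mean(0).round(4) if len(q) else '', q[q[:,2]>.12].mean(0).round(4) if (q[:,2]>.12).any() else '')
for h in (24,26,28,30):
    a=np.deg2rad(h); P=C+np.array([np.cos(a)*.07+np.sin(a)*.085,np.sin(a)*.07-np.cos(a)*.085]); print(h,'pivot',P.round(4))
    for j in (.6,.8,1.0):
        b=a+j; print('  ',j,(P+[-.07*np.cos(b)+.012*np.sin(b),-.07*np.sin(b)-.012*np.cos(b)]).round(4))
```

```text
red 120 [242.6 143.7] [ 5.152e-01 -2.000e-04  1.091e-01] ang 148.5
red 72 [277.4 157.8] [ 0.554  -0.0154  0.1132] ang 27.7
((0.5555362701416016, -0.02892737090587616), (0.1982150375843048, 0.20863094925880432), 25.28993034362793)
w1 0  
top0 39 [ 0.6372 -0.1377  0.1235] [ 0.6384 -0.1381  0.1266]
side0 54 [ 0.6379 -0.132   0.1199] [ 0.6399 -0.1331  0.1264]
24 pivot [ 0.6449 -0.0686]
   0.6 [ 0.6184 -0.1345]
   0.8 [ 0.6321 -0.1384]
   1.0 [ 0.6462 -0.1396]
26 pivot [ 0.6466 -0.0651]
   0.6 [ 0.6224 -0.1319]
   0.8 [ 0.6362 -0.1354]
   1.0 [ 0.6503 -0.136 ]
28 pivot [ 0.6481 -0.0616]
   0.6 [ 0.6263 -0.1292]
   0.8 [ 0.6402 -0.1322]
   1.0 [ 0.6543 -0.1323]
30 pivot [ 0.6495 -0.058 ]
   0.6 [ 0.6301 -0.1263]
   0.8 [ 0.644  -0.1288]
   1.0 [ 0.6582 -0.1285]
```

Run:
```python
from h import *
goto([.5464,.0236,.15],0)
```

```text
shift [0.1686 0.0483 0.5026] turn [-0.0002  0.0001 -0.0003]
```

```bash
python3 -m crank '[{"dx":0.169,"dy":0.048,"dz":0.12,"wx":0,"wy":0,"wz":0,"jaw":0.58},{"dx":0.169,"dy":0.048,"dz":0.24,"wx":0,"wy":0,"wz":0,"jaw":0.58},{"dx":0.169,"dy":0.048,"dz":0.36,"wx":0,"wy":0,"wz":0,"jaw":0.58},{"dx":0.169,"dy":0.048,"dz":0.46,"wx":0,"wy":0,"wz":0,"jaw":0.58},{"dx":0.169,"dy":0.048,"dz":0.503,"wx":0,"wy":0,"wz":0,"jaw":0.58},{"dx":0.169,"dy":0.048,"dz":0.503,"wx":0,"wy":0,"wz":0,"jaw":0.58},{"dx":0.169,"dy":0.048,"dz":0.503,"wx":0,"wy":0,"wz":0,"jaw":0.58},{"dx":0.169,"dy":0.048,"dz":0.503,"wx":0,"wy":0,"wz":0,"jaw":0.58}]' 10
python3 - <<'E'
from h import *
goto([.5464,.0236,.114],0)
E
```

```text
time_s: 2.48
tcp_pos: [0.5477, 0.0238, 0.1515]
ee_rot: [0.708, 0.707, 0.001, 0.001]
force: [-0.8, -0.6, -0.2]
width: 0.0408
gripper_force: 0.0
shift [-0.0005 -0.0044  0.1249] turn [ 0.0007  0.0001 -0.0004]
```

```bash
python3 -m crank '[{"dx":0,"dy":-0.004,"dz":0.05,"wx":0,"wy":0,"wz":0,"jaw":0.6},{"dx":0,"dy":-0.004,"dz":0.1,"wx":0,"wy":0,"wz":0,"jaw":0.62},{"dx":0,"dy":-0.004,"dz":0.122,"wx":0,"wy":0,"wz":0,"jaw":0.63},{"dx":0,"dy":-0.004,"dz":0.122,"wx":0,"wy":0,"wz":0,"jaw":0.63},{"dx":0,"dy":-0.004,"dz":0.122,"wx":0,"wy":0,"wz":0,"jaw":0.63}]'
python3 - <<'E'
from h import *
s=telemetry.state();print(s["tcp_pos"],s["width"],s["force"])
Rr=.043/.3
for t in range(5,86,5):
    a=np.deg2rad(t); print(t,(Rr*(np.cos(a)-1)).round(4),(Rr*np.sin(a)).round(4),round(t/180,4))
E
```

```text
time_s: 2.9
tcp_pos: [0.5462, 0.0243, 0.1144]
ee_rot: [0.707, 0.707, 0.0, 0.0]
force: [-0.7, 0.1, 0.2]
width: 0.0335
gripper_force: 0.0
[0.54622767 0.02433503 0.1144113 ] 0.033531030946958966 [-0.67361728  0.11691729  0.1838113 ]
5 -0.0005 0.0125 0.0278
10 -0.0022 0.0249 0.0556
15 -0.0049 0.0371 0.0833
20 -0.0086 0.049 0.1111
25 -0.0134 0.0606 0.1389
30 -0.0192 0.0717 0.1667
35 -0.0259 0.0822 0.1944
40 -0.0335 0.0921 0.2222
45 -0.042 0.1014 0.25
50 -0.0512 0.1098 0.2778
55 -0.0611 0.1174 0.3056
60 -0.0717 0.1241 0.3333
65 -0.0828 0.1299 0.3611
70 -0.0943 0.1347 0.3889
75 -0.1062 0.1384 0.4167
80 -0.1184 0.1412 0.4444
85 -0.1308 0.1428 0.4722
```

```bash
python3 -m crank '[{"dx":-0.0005,"dy":0.0125,"dz":0,"wx":0,"wy":0,"wz":0.0278,"jaw":0.63},{"dx":-0.0022,"dy":0.0249,"dz":0,"wx":0,"wy":0,"wz":0.0556,"jaw":0.63},{"dx":-0.0049,"dy":0.0371,"dz":0,"wx":0,"wy":0,"wz":0.0833,"jaw":0.63},{"dx":-0.0086,"dy":0.049,"dz":0,"wx":0,"wy":0,"wz":0.1111,"jaw":0.63},{"dx":-0.0134,"dy":0.0606,"dz":0,"wx":0,"wy":0,"wz":0.1389,"jaw":0.63},{"dx":-0.0192,"dy":0.0717,"dz":0,"wx":0,"wy":0,"wz":0.1667,"jaw":0.63},{"dx":-0.0259,"dy":0.0822,"dz":0,"wx":0,"wy":0,"wz":0.1944,"jaw":0.63},{"dx":-0.0335,"dy":0.0921,"dz":0,"wx":0,"wy":0,"wz":0.2222,"jaw":0.63},{"dx":-0.042,"dy":0.1014,"dz":0,"wx":0,"wy":0,"wz":0.25,"jaw":0.63},{"dx":-0.0512,"dy":0.1098,"dz":0,"wx":0,"wy":0,"wz":0.2778,"jaw":0.63},{"dx":-0.0611,"dy":0.1174,"dz":0,"wx":0,"wy":0,"wz":0.3056,"jaw":0.63},{"dx":-0.0717,"dy":0.1241,"dz":0,"wx":0,"wy":0,"wz":0.3333,"jaw":0.63}]'
```

```text
time_s: 3.9
tcp_pos: [0.5837, 0.0029, 0.1148]
ee_rot: [0.967, 0.257, 0.001, 0.0]
force: [-1.0, 1.7, 0.3]
width: 0.0337
gripper_force: 0.6
```

```bash
python3 -m crank '[{"dx":-0.0005,"dy":0.0125,"dz":0,"wx":0,"wy":0,"wz":0.0278,"jaw":0.63},{"dx":-0.0022,"dy":0.0249,"dz":0,"wx":0,"wy":0,"wz":0.0556,"jaw":0.63},{"dx":-0.0049,"dy":0.0371,"dz":0,"wx":0,"wy":0,"wz":0.0833,"jaw":0.63},{"dx":-0.0086,"dy":0.049,"dz":0,"wx":0,"wy":0,"wz":0.1111,"jaw":0.63},{"dx":-0.0134,"dy":0.0606,"dz":0,"wx":0,"wy":0,"wz":0.1389,"jaw":0.63},{"dx":-0.0192,"dy":0.0717,"dz":0,"wx":0,"wy":0,"wz":0.1667,"jaw":0.63},{"dx":-0.0259,"dy":0.0822,"dz":0,"wx":0,"wy":0,"wz":0.1944,"jaw":0.63},{"dx":-0.0335,"dy":0.0921,"dz":0,"wx":0,"wy":0,"wz":0.2222,"jaw":0.63},{"dx":-0.042,"dy":0.1014,"dz":0,"wx":0,"wy":0,"wz":0.25,"jaw":0.63},{"dx":-0.0512,"dy":0.1098,"dz":0,"wx":0,"wy":0,"wz":0.2778,"jaw":0.63},{"dx":-0.0512,"dy":0.1098,"dz":0,"wx":0,"wy":0,"wz":0.2778,"jaw":0.63}]'
python3 - <<'E'
from h import *
s=telemetry.state(); q=s["tcp_pos"][:2]-[.5464,-.0194]; print(np.hypot(*q),np.degrees(np.arctan2(q[1],q[0])),s["force"])
Rr=.043/.3
for t in np.arange(1.5,25,1.5):
    a=np.deg2rad(t); print(t,(Rr*(np.cos(a)-1)).round(4),(Rr*np.sin(a)).round(4),round(t/180,4))
c=camera_params("wrist"); p,d=snapshot("wrist"); W=cloud(d,c); C=np.array([.5464,-.0194])
r=np.hypot(*(W[...,:2]-C).transpose(2,0,1)); m=(r<.055)&(r>.025)&(d>0)&(W[...,2]>.125)&(W[...,2]<.14)
k=m; nn,l,st,ce=cv2.connectedComponentsWithStats(k.astype(np.uint8))
for i in range(1,nn):
    if st[i,4]>100: w=np.median(W[l==i],0); print(st[i,4],w.round(4),np.degrees(np.arctan2(*(w[:2]-C)[::-1])).round(1))
E
```

```text
time_s: 4.82
tcp_pos: [0.5868, -0.0338, 0.1148]
ee_rot: [0.984, -0.176, 0.001, -0.0]
force: [0.8, 0.1, -0.6]
width: 0.0337
gripper_force: 0.0
0.04292134523258271 -19.59353191991028 [ 0.77456832  0.14003013 -0.55052263]
1.5 -0.0 0.0038 0.0083
3.0 -0.0002 0.0075 0.0167
4.5 -0.0004 0.0112 0.025
6.0 -0.0008 0.015 0.0333
7.5 -0.0012 0.0187 0.0417
9.0 -0.0018 0.0224 0.05
10.5 -0.0024 0.0261 0.0583
12.0 -0.0031 0.0298 0.0667
13.5 -0.004 0.0335 0.075
15.0 -0.0049 0.0371 0.0833
16.5 -0.0059 0.0407 0.0917
18.0 -0.007 0.0443 0.1
19.5 -0.0082 0.0478 0.1083
21.0 -0.0095 0.0514 0.1167
22.5 -0.0109 0.0549 0.125
24.0 -0.0124 0.0583 0.1333
107 [ 0.5808 -0.0499  0.1322] -41.6
1851 [ 0.5876 -0.0318  0.1327] -16.7
```

Aligned means the jaw at -34.5°, and it is now at about -15°. I'll finish slowly at about 18°/s, so that it can drop when it lines up.

```bash
python3 -m crank '[{"dx":-0.0002,"dy":0.0075,"dz":0,"wx":0,"wy":0,"wz":0.0167,"jaw":0.63},{"dx":-0.0008,"dy":0.015,"dz":0,"wx":0,"wy":0,"wz":0.0333,"jaw":0.63},{"dx":-0.0018,"dy":0.0224,"dz":0,"wx":0,"wy":0,"wz":0.05,"jaw":0.63},{"dx":-0.0031,"dy":0.0298,"dz":0,"wx":0,"wy":0,"wz":0.0667,"jaw":0.63},{"dx":-0.004,"dy":0.0335,"dz":0,"wx":0,"wy":0,"wz":0.075,"jaw":0.63},{"dx":-0.0049,"dy":0.0371,"dz":0,"wx":0,"wy":0,"wz":0.0833,"jaw":0.63},{"dx":-0.0059,"dy":0.0407,"dz":0,"wx":0,"wy":0,"wz":0.0917,"jaw":0.63},{"dx":-0.007,"dy":0.0443,"dz":0,"wx":0,"wy":0,"wz":0.1,"jaw":0.63},{"dx":-0.0082,"dy":0.0478,"dz":0,"wx":0,"wy":0,"wz":0.1083,"jaw":0.63},{"dx":-0.0095,"dy":0.0514,"dz":0,"wx":0,"wy":0,"wz":0.1167,"jaw":0.63},{"dx":-0.0109,"dy":0.0549,"dz":0,"wx":0,"wy":0,"wz":0.125,"jaw":0.63},{"dx":-0.0124,"dy":0.0583,"dz":0,"wx":0,"wy":0,"wz":0.1333,"jaw":0.63}]'
cat > jaws.py <<'E'
from h import *
s=telemetry.state(); C=np.array([.5464,-.0194]);q=s["tcp_pos"][:2]-C; print(np.hypot(*q),np.degrees(np.arctan2(q[1],q[0])),s["force"])
c=camera_params("wrist"); p,d=snapshot("wrist"); W=cloud(d,c)
r=np.hypot(*(W[...,:2]-C).transpose(2,0,1)); 
for lo,hi in((.078,.092),(.100,.112),(.112,.118),(.125,.14)):
    m=(r<.053)&(d>0)&(W[...,2]>lo)&(W[...,2]<hi)
    nn,l,st,ce=cv2.connectedComponentsWithStats(m.astype(np.uint8))
    for i in range(1,nn):
        if st[i,4]>100: w=np.median(W[l==i],0); print(lo,st[i,4],w.round(4),np.degrees(np.arctan2(*(w[:2]-C)[::-1])).round(1))
E
python3 jaws.py
```

```text
time_s: 5.87
tcp_pos: [0.5765, -0.0484, 0.1134]
ee_rot: [0.927, -0.376, -0.0, 0.0]
force: [0.7, 0.1, -0.0]
width: 0.0338
gripper_force: 0.0
0.04179580480320306 -44.00119646176153 [ 0.68495601  0.06709637 -0.02852139]
0.078 1483 [ 0.5635 -0.0502  0.085 ] -61.0
0.078 243 [ 0.5634 -0.023   0.087 ] -12.1
0.078 844 [0.5113 0.004  0.0851] 146.3
0.1 1402 [ 0.5801 -0.0443  0.1088] -36.5
0.1 188 [ 0.559  -0.0316  0.1034] -44.0
0.1 231 [0.5447 0.0114 0.1081] 93.1
0.112 922 [ 0.5404 -0.0133  0.1131] 134.5
```

The wheel is home: its face reads 0.085 and the jaw tops 0.109, with a jaw at about -36°. Next is the pickup. I'll lift, shut the fingers and move to the outer side of the knob.

Run:
```python
from h import *
goto([.690,-.141,.20],-96)
```

```text
shift [ 0.4864 -0.0435 -0.2888] turn [ 0.000e+00  1.000e-04 -2.125e-01]
```

```bash
python3 -m crank '[{"dx":0,"dy":0,"dz":-0.12,"wx":0,"wy":0,"wz":0,"jaw":0.63},{"dx":0.05,"dy":0,"dz":-0.24,"wx":0,"wy":0,"wz":-0.03,"jaw":1},{"dx":0.17,"dy":-0.04,"dz":-0.29,"wx":0,"wy":0,"wz":-0.07,"jaw":1},{"dx":0.29,"dy":-0.04,"dz":-0.29,"wx":0,"wy":0,"wz":-0.11,"jaw":1},{"dx":0.41,"dy":-0.04,"dz":-0.29,"wx":0,"wy":0,"wz":-0.15,"jaw":1},{"dx":0.486,"dy":-0.04,"dz":-0.29,"wx":0,"wy":0,"wz":-0.19,"jaw":1},{"dx":0.486,"dy":-0.04,"dz":-0.29,"wx":0,"wy":0,"wz":-0.212,"jaw":1},{"dx":0.486,"dy":-0.04,"dz":-0.29,"wx":0,"wy":0,"wz":-0.212,"jaw":1}]'
python3 - <<'E'
from h import *
C=np.array([.5464,-.0194])
for n in("wrist","side","top"):
    c=camera_params(n); p,d=snapshot(n); W=cloud(d,c); np.savez(f"pics/{n}2.npz",p=p,d=d,**c)
    m=(W[...,2]>.105)&(W[...,2]<.135)&(np.hypot(W[...,0]-.635,W[...,1]+.135)<.03)&(d>0); q=W[m]
    t=q[q[:,2]>.122] if len(q) else q
    print(n,len(q),q.mean(0).round(4) if len(q) else '',len(t),t.mean(0).round(4) if len(t) else '')
cv2.imwrite("pics/w2.png",np.load("pics/wrist2.npz")["p"][...,::-1])
goto([.690,-.141,.103],-96)
E
```

```text
time_s: 6.58
tcp_pos: [0.6902, -0.142, 0.1997]
ee_rot: [0.999, -0.05, -0.0, -0.0]
force: [-0.1, -0.4, 0.6]
width: 0.0003
gripper_force: 0.0
wrist 58 [ 0.6448 -0.1376  0.123 ] 41 [ 0.6428 -0.1374  0.127 ]
side 53 [ 0.6381 -0.1322  0.1199] 25 [ 0.6399 -0.1342  0.1267]
top 0  0 
shift [0.0027 0.0015 0.3245] turn [-0.0001  0.0002 -0.    ]
```

View pics/w2.png

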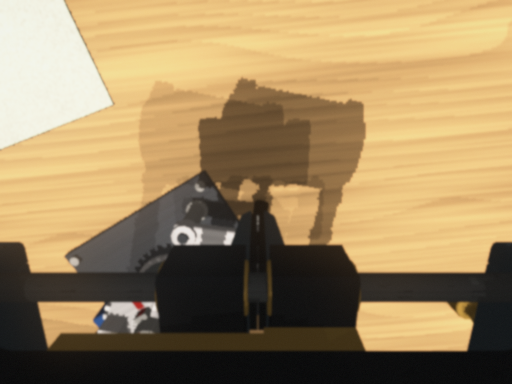

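The view shows the pivot at (184,236), with the knob hidden behind the shut fingers near (240,240). The fingers stand about 25 mm clear on its outer side. I'll lower, approach, then swing round the pivot.

```bash
python3 -m crank '[{"dx":0,"dy":0,"dz":0.1,"wx":0,"wy":0,"wz":0,"jaw":1},{"dx":0,"dy":0,"dz":0.2,"wx":0,"wy":0,"wz":0,"jaw":1},{"dx":0,"dy":0,"dz":0.28,"wx":0,"wy":0,"wz":0,"jaw":1},{"dx":0,"dy":0,"dz":0.322,"wx":0,"wy":0,"wz":0,"jaw":1},{"dx":0,"dy":0,"dz":0.322,"wx":0,"wy":0,"wz":0,"jaw":1},{"dx":-0.03,"dy":0,"dz":0.322,"wx":0,"wy":0,"wz":0,"jaw":1},{"dx":-0.055,"dy":0,"dz":0.322,"wx":0,"wy":0,"wz":0,"jaw":1},{"dx":-0.07,"dy":0,"dz":0.322,"wx":0,"wy":0,"wz":0,"jaw":1},{"dx":-0.07,"dy":0,"dz":0.322,"wx":0,"wy":0,"wz":0,"jaw":1}]'
python3 - <<'E'
from h import *
s=telemetry.state(); A=R.from_quat(s["ee_rot"]); print(s["force"])
c=dict(np.load("pics/wrist2.npz")); print("pivot seen",atz(184,236,.09,c))
p=A.inv().apply(np.array([.6462,-.066,s["tcp_pos"][2]])-s["tcp_pos"]); print(p)
for t in range(4,61,4):
    print(t,((p-R.from_rotvec([0,0,np.deg2rad(t)]).apply(p))/.3).round(4)[:2],round(t/180,4))
E
```

```text
time_s: 7.48
tcp_pos: [0.6685, -0.1388, 0.1052]
ee_rot: [0.999, -0.051, 0.001, 0.0]
force: [-0.2, -0.4, 0.2]
width: 0.0005
gripper_force: 0.0
[-0.2054366  -0.35577309  0.16013274]
pivot seen [ 0.64816753 -0.06788099  0.09      ]
[-2.96352708e-02 -7.01528303e-02 -4.63015994e-05]
4 [-0.0166  0.0063] 0.0222
8 [-0.0335  0.0115] 0.0444
12 [-0.0508  0.0154] 0.0667
16 [-0.0683  0.0182] 0.0889
20 [-0.0859  0.0197] 0.1111
24 [-0.1037  0.02  ] 0.1333
28 [-0.1213  0.019 ] 0.1556
32 [-0.1389  0.0168] 0.1778
36 [-0.1563  0.0134] 0.2
40 [-0.1734  0.0088] 0.2222
44 [-0.1902  0.003 ] 0.2444
48 [-0.2065 -0.004 ] 0.2667
52 [-0.2222 -0.012 ] 0.2889
56 [-0.2374 -0.0212] 0.3111
60 [-0.2519 -0.0314] 0.3333
```

```bash
python3 -m crank '[{"dx":-0.0166,"dy":0.0063,"dz":0,"wx":0,"wy":0,"wz":0.0222,"jaw":1},{"dx":-0.0335,"dy":0.0115,"dz":0,"wx":0,"wy":0,"wz":0.0444,"jaw":1},{"dx":-0.0508,"dy":0.0154,"dz":0,"wx":0,"wy":0,"wz":0.0667,"jaw":1},{"dx":-0.0683,"dy":0.0182,"dz":0,"wx":0,"wy":0,"wz":0.0889,"jaw":1},{"dx":-0.0859,"dy":0.0197,"dz":0,"wx":0,"wy":0,"wz":0.1111,"jaw":1},{"dx":-0.1037,"dy":0.02,"dz":0,"wx":0,"wy":0,"wz":0.1333,"jaw":1},{"dx":-0.1213,"dy":0.019,"dz":0,"wx":0,"wy":0,"wz":0.1556,"jaw":1},{"dx":-0.1389,"dy":0.0168,"dz":0,"wx":0,"wy":0,"wz":0.1778,"jaw":1},{"dx":-0.1563,"dy":0.0134,"dz":0,"wx":0,"wy":0,"wz":0.2,"jaw":1},{"dx":-0.1648,"dy":0.0112,"dz":0,"wx":0,"wy":0,"wz":0.211,"jaw":1},{"dx":-0.1734,"dy":0.0088,"dz":0,"wx":0,"wy":0,"wz":0.2222,"jaw":1},{"dx":-0.1734,"dy":0.0088,"dz":0,"wx":0,"wy":0,"wz":0.2222,"jaw":1}]'
cat > arm.py <<'E'
from h import *
s=telemetry.state(); A=R.from_quat(s["ee_rot"]); print("tool force",A.inv().apply(s["force"]).round(2))
p=A.inv().apply(np.array([.647,-.067,s["tcp_pos"][2]])-s["tcp_pos"]); print(p)
for t in range(2,21,2):
    print(t,((p-R.from_rotvec([0,0,np.deg2rad(t)]).apply(p))/.3).round(4)[:2],round(t/180,4))
for n in("side","top"):
    c=camera_params(n); pp,d=snapshot(n); W=cloud(d,c); x,y=W[...,0]-.647,W[...,1]+.067; r=np.hypot(x,y)
    m=(W[...,2]>.116)&(W[...,2]<.132)&(r<.082)&(r>.06)&(pp.max(-1)<90)&(d>0); q=W[m]
    if len(q): w=q.mean(0); print(n,len(q),w.round(4),np.degrees(np.arctan2(w[1]+.067,w[0]-.647))%360-215.2)
    cv2.imwrite(f"pics/{n}_arm.png",cv2.resize(pp[110:250,190:330] if n=="side" else pp[135:235,205:315],None,fx=4,fy=4)[...,::-1])
E
python3 arm.py
```

```text
time_s: 8.48
tcp_pos: [0.6172, -0.1365, 0.1047]
ee_rot: [0.921, -0.39, 0.001, 0.0]
force: [0.3, -1.4, 0.2]
width: 0.0005
gripper_force: 0.5
tool force [ 1.22  0.8  -0.16]
[-2.92390264e-02 -6.97008272e-02 -8.90918934e-06]
2 [-0.0082  0.0033] 0.0111
4 [-0.0164  0.0062] 0.0222
6 [-0.0248  0.0089] 0.0333
8 [-0.0333  0.0113] 0.0444
10 [-0.0418  0.0134] 0.0556
12 [-0.0504  0.0152] 0.0667
14 [-0.0591  0.0167] 0.0778
16 [-0.0678  0.0179] 0.0889
18 [-0.0766  0.0187] 0.1
20 [-0.0853  0.0193] 0.1111
side 53 [ 0.5994 -0.117   0.1256] 11.215091057109419
```

```bash
python3 -m crank '[{"dx":-0.0082,"dy":0.0033,"dz":0,"wx":0,"wy":0,"wz":0.0111,"jaw":1},{"dx":-0.0164,"dy":0.0062,"dz":0,"wx":0,"wy":0,"wz":0.0222,"jaw":1},{"dx":-0.0248,"dy":0.0089,"dz":0,"wx":0,"wy":0,"wz":0.0333,"jaw":1},{"dx":-0.029,"dy":0.0101,"dz":0,"wx":0,"wy":0,"wz":0.0389,"jaw":1},{"dx":-0.0333,"dy":0.0113,"dz":0,"wx":0,"wy":0,"wz":0.0444,"jaw":1},{"dx":-0.0375,"dy":0.0124,"dz":0,"wx":0,"wy":0,"wz":0.05,"jaw":1},{"dx":-0.0418,"dy":0.0134,"dz":0,"wx":0,"wy":0,"wz":0.0556,"jaw":1},{"dx":-0.0418,"dy":0.0134,"dz":0,"wx":0,"wy":0,"wz":0.0556,"jaw":1}]'; python3 arm.py
```

```text
time_s: 9.25
tcp_pos: [0.6052, -0.1299, 0.1038]
ee_rot: [0.883, -0.469, -0.0, -0.0]
force: [0.1, -0.9, 0.8]
width: 0.0004
gripper_force: 0.6
tool force [ 0.8   0.42 -0.83]
[-2.86321002e-02 -6.98527778e-02  4.43257186e-06]
2 [-0.0082  0.0032] 0.0111
4 [-0.0165  0.0061] 0.0222
6 [-0.0249  0.0087] 0.0333
8 [-0.0333  0.011 ] 0.0444
10 [-0.0419  0.013 ] 0.0556
12 [-0.0505  0.0148] 0.0667
14 [-0.0592  0.0162] 0.0778
16 [-0.0679  0.0173] 0.0889
18 [-0.0766  0.0181] 0.1
20 [-0.0854  0.0186] 0.1111
side 51 [ 0.5893 -0.1076  0.1265] -0.10057692015794828
```

```bash
python3 -m crank '[{"dx":-0.0041,"dy":0.0016,"dz":0,"wx":0,"wy":0,"wz":0.0055,"jaw":1},{"dx":-0.0082,"dy":0.0032,"dz":0,"wx":0,"wy":0,"wz":0.0111,"jaw":1},{"dx":-0.0082,"dy":0.0032,"dz":0,"wx":0,"wy":0,"wz":0.0111,"jaw":1},{"dx":-0.0082,"dy":0.0032,"dz":0,"wx":0,"wy":0,"wz":0.0111,"jaw":1}]'; python3 arm.py | grep -v '^[1-9]'
```

```text
time_s: 9.68
tcp_pos: [0.603, -0.1284, 0.1038]
ee_rot: [0.875, -0.484, -0.0, -0.0]
force: [-0.4, -1.0, -0.2]
width: 0.0005
gripper_force: 0.3
tool force [0.64 0.9  0.19]
[-2.85292605e-02 -6.99569078e-02 -2.11991339e-06]
side 53 [ 0.5881 -0.1061  0.1256] -1.6014135795027755
```

Still moving freely, with no stop felt, so I'll take another two-degree step.

```bash
python3 -m crank '[{"dx":-0.0041,"dy":0.0016,"dz":0,"wx":0,"wy":0,"wz":0.0055,"jaw":1},{"dx":-0.0082,"dy":0.0032,"dz":0,"wx":0,"wy":0,"wz":0.0111,"jaw":1},{"dx":-0.0082,"dy":0.0032,"dz":0,"wx":0,"wy":0,"wz":0.0111,"jaw":1},{"dx":-0.0082,"dy":0.0032,"dz":0,"wx":0,"wy":0,"wz":0.0111,"jaw":1}]'; python3 arm.py | grep -v '^[1-9]'
```

```text
time_s: 10.12
tcp_pos: [0.6022, -0.1282, 0.1041]
ee_rot: [0.866, -0.499, 0.002, 0.0]
force: [5.3, -9.7, -4.5]
width: 0.0005
gripper_force: 5.4
tool force [11.05  0.32  4.54]
[-3.04819092e-02 -6.94619332e-02 -1.37497191e-05]
side 51 [ 0.5874 -0.1054  0.1254] -2.3979277770822307
```

The stop shows as an 11 N rise in force. I'll back straight off, lift clear and check everything.

```bash
python3 -m crank '[{"dx":0.04,"dy":0,"dz":0,"wx":0,"wy":0,"wz":0,"jaw":1},{"dx":0.1,"dy":0,"dz":0,"wx":0,"wy":0,"wz":0,"jaw":1},{"dx":0.12,"dy":0,"dz":-0.08,"wx":0,"wy":0,"wz":0,"jaw":1},{"dx":0.12,"dy":0,"dz":-0.2,"wx":0,"wy":0,"wz":0,"jaw":1},{"dx":0.12,"dy":0,"dz":-0.32,"wx":0,"wy":0,"wz":0,"jaw":1},{"dx":0.2,"dy":0,"dz":-0.4,"wx":0,"wy":0,"wz":0,"jaw":1},{"dx":0.3,"dy":0,"dz":-0.5,"wx":0,"wy":0,"wz":0,"jaw":1},{"dx":0.3,"dy":0,"dz":-0.6,"wx":0,"wy":0,"wz":0,"jaw":1},{"dx":0.3,"dy":0,"dz":-0.6,"wx":0,"wy":0,"wz":0,"jaw":1},{"dx":0.3,"dy":0,"dz":-0.6,"wx":0,"wy":0,"wz":0,"jaw":1}]'; python3 arm.py | grep -v '^[1-9]'; python3 jaws.py
python3 - <<'E'
import cv2,numpy as np
a=cv2.imread("pics/top_arm.png");b=cv2.imread("pics/side_arm.png")
h=400; a=cv2.resize(a,(400,h));b=cv2.resize(b,(400,h)); cv2.imwrite("pics/fin.png",np.hstack([a,b]))
E
```

```text
time_s: 11.05
tcp_pos: [0.6469, -0.2056, 0.2853]
ee_rot: [0.866, -0.499, 0.001, -0.0]
force: [-0.6, 0.5, 0.5]
width: 0.0003
gripper_force: 0.0
tool force [-0.74  0.28 -0.51]
[-1.19827161e-01 -6.96008741e-02 -1.03602723e-04]
side 36 [ 0.5863 -0.1027  0.1249] -4.756664918759554
top 32 [ 0.585  -0.1079  0.1258] -1.747708612320423
0.21006047396107763 -61.81400562673276 [-0.52649023  0.31093297  0.02793246]
```

View pics/fin.png

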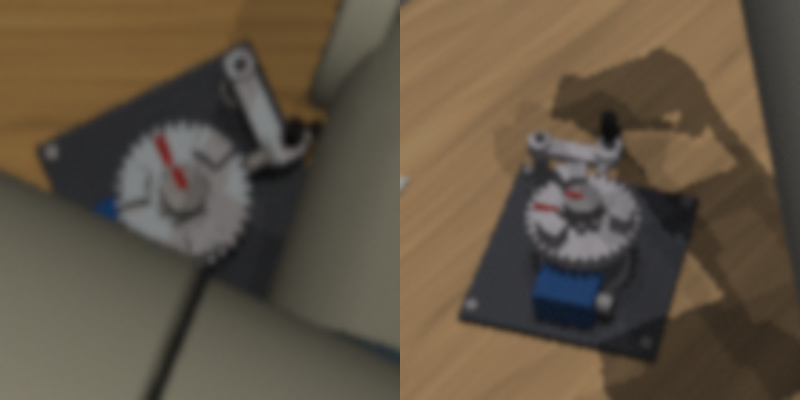

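The red marks line up (top view, (162,148) and (180,180)), the wheel is seated and the pickup tip faces the teeth at about (255,160). The robot is clear of everything, so I'm handing in.

```bash
python3 -c "
from rig import workorder; print(workorder.finish_job())"
```

```text
the job is handed in; nothing more can be done
None
```

I turned the wheel until its red marks lined up and it dropped home on the shoulder, then swung the pickup arm in until I felt its stop. The arm never went near the load cell, weight or screwdriver, and I handed the job in at about 11 s with the robot clear; no verdict came back.

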